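Free the push-and-squeeze battery cover beside the menorah

ROBOT

A 6-joint arm with a two-finger parallel gripper is mounted at the origin on the work surface. World frame = base frame: x ahead of the robot, y to its left, z up, the work surface at z = 0. Lengths are in m, angles in degrees, forces in N, time in s.
With the tool pointing down it reaches from about 0.35 to 0.875 m from the base axis. Payload 4.2 kg.
Tool frame: the origin (TCP) lies at the very end of the fingers, on their centre line; the grasp point (between the pads) lies 19 mm behind it; z points along the fingers, y is the line along which they close (so a half turn about z gives the same grasp; the last joint's range is limited). The gripper opens to 87 mm and grips with 3 to 60 N. Pads are 19 mm wide; open, the fingers measure 117 mm over their backs; the gripper's body (75 mm by 190 mm) begins 51 mm behind the grasp point.
Start: joints at [-49.698, 22.042, 0.453, 0, -68.411, -14.817], TCP at [0.269, -0.564, 0.223] pointing down, gripper open.
Joint ranges: [-179.83, 179.83], [-69.29, 118.12], [-61.27, 80.66], [-181.25, 117.63], [-171.15, -9.14], [-177.46, 177.46]. Speed limits (degrees/s): [159.86, 159.86, 180, 180, 180, 180].

INTERFACE

Orientations are given as a 3x3 rotation matrix whose columns are the frame's x, y, z axes.
In Python, from station import * gives the robot as it stands.
- The arm moves only by the shell command python3 -m pendant 'ROWS'. ROWS is JSON, a list of rows, each an object of numbers: "x", "y", "z": the shift along the world's x, y, z normalised to -1 to 1, where 1 is 250 mm; "rx", "ry", "rz": the turn, a rotation vector about the world's x, y, z normalised to -1 to 1, where 1 is 180 degrees; "claw": the opening, from 0 (shut) to 1 (fully open). A call has exactly 8 rows; each row is the pose to reach, as a shift and turn from the pose commanded when the call began, turning the shorter way round; what a row does not reach only later rows make up. A row lasts 1/8 s, in which the tool goes at most 62.5 mm and 10.7 degrees, less where a joint would pass 70% of its speed; a pose out of reach is approached as far as the arm can. A call with a number of a shift or a turn outside -1 to 1 is refused whole. A call with a gripper value outside its range is refused whole. The fingers move at their own pace and stop on an object; the grip force is fixed at half the most. Time passes only in rows, so rows that repeat a pose let the fingers close, or fill a call up. It gives the time, the measured TCP pose, the force, the opening and the grip force at its end, in the units of the state.
- sense(): the state, without advancing time (a new reading comes with each control period).
- capture(name): name is "scene" or "top" or "wrist"; returns a dict with "color" (384x512x3 uint8, red, green, blue), "mtx" (3x3 intrinsics, pixels), "world_to_cam" (4x4, takes a point from world to camera coordinates). Camera axes: x right, y up, looking along -z (the intrinsics and any distortion apply to the point x, -y, -z); pixel columns grow to the right and rows downward; lengths in m; the calibration is good to about 2 mm. A picture is of the moment at which its call begins. There is no depth.
- finish_job(): hands the job in; it is judged then, once.
Trained networks look in a picture, given as the dict that the camera call returned (one of the last four; its "shot" number tells which), for a name from the list of things; names that differ only in an ending like _2 or _b are one class to them, and where a whole thing is asked for, a point or a joint stands for the part that bears it (a point fixed in the world has none). Each returns a list of dicts, best first, with "conf" (0 to 1); they miss things now and then, are a little off and sometimes report something else, mostly with a low value. They report only what shows in the picture. A call takes as long as a camera call. They do not tell look-alikes from the thing itself.
- search_frame(picture, label): "centre" ([column, row] in pixels, amid what is visible of it).
- regions_of(picture, label): "region" (384x512 bool, what is visible of it) and "centre" ([column, row] in pixels, amid what is visible of it).
The state is a dict: "time_s": time; "joints": joint angles; "joint_velocities": joint speeds; "effort": joint torques, N m; "tcp_pos": TCP position; "ee_rot": TCP orientation; "wrist_force": force on the tool from outside, world axes, zero at the start; "moment": the same for the moment, N m; "gripper_width": opening from 0.0 (shut) to 1.0 (fully open); "gripper_force": force on a finger pad.
Only numpy, scipy, OpenCV 4.12 (cv2) and the standard library are available. Lean on these libraries where they do the work, as an engineer would, in place of code of your own. Each camera call takes 0.05 s, during which the arm holds its last target. There are 200 camera calls.

TASK

The electric menorah's cells need changing: take the cover off the battery box by pushing it down against its springs until you feel it stop and, while it is down, squeezing its two side tabs together, then lift it off. Lay it gently on the clear front part of the slate tray, flat and right way up. Do not force anything, and leave the menorah, the dreidels and the egg cup where they are.

Things in the scene. Friction and masses are not known exactly. Their poses are not given: they have to be found in the camera images.
- battery_box: White plastic box, open-topped, 104 (x) by 88 (y) by 45 mm high, screwed to the sill; origin at the centre of its underside, z up. The cover sits on top; the box's y axis is the line along which the tabs are squeezed
- cover_mid (a point): Centre of the loose grey cover (some 110 to 160 g), half-way between its two white side tabs and half-way up them; axes as the box's while fitted (y: from tab to tab, z up). The tabs stand out of the two y sides of a raised housing 46 (x) by 44 (y) by 30 mm high on the cover's plate
- tab_left_face (a point): Centre of the outer face (+y) of one tab, 26 mm wide (x), 22 mm high, its lower edge 6 mm above the plate. 65 mm over both tabs' outer faces. A tab can be pressed in 5.5 mm to a hard stop (54 mm over both) and springs back; it takes about 3 N at first and 13 N at the stop, per tab
- tab_right_face (a point): Centre of the outer face (-y) of the other tab, the same. If the fingers are off-centre one tab meets its stop before the other is in far enough, and the arm then pushes the cover sideways; it has about 1.5 mm of side play in the box
- plate_top (a point): Centre of the upper face of the cover's plate (104 along x, 88 along y, 5 mm thick), 17 mm below cover_mid; the housing stands on it. Beside each tab a strip of bare plate, 11 mm wide beyond the tab's outer face, lets fingertips push the cover down
- rim (a point): Centre of the box's mouth, level with its rim. Fitted, the cover floats with its plate 16 mm above the rim, held up by springs (5 N) against two hooks. Locked like this the tabs move in only 0.5 to 2 mm and it does not lift. Pushed down it meets a hard hidden stop 3.5 to 15.5 mm lower, different each time (springs alone 6 to 10 N there). The hooks can pass only within the last 1.5 mm above that stop
- cover: The same cover; origin at the centre of its skirt's lower edge, 63 mm below cover_mid, on which it stands level. It comes free when, while held down at its stop, both tabs are in by 4 mm or more; then, still squeezed, it lifts off. The tabs crack if the fingers press on the cover with over 100 N in all; the box breaks at 32 N between cover and box in all, also by squeezing locked tabs; slate chips at 30 N
- tray: Dark slate tray, flat slab 240 (x) by 320 (y) by 10 mm, fixed; origin at the centre of its underside. The menorah stands on its far half (+x); its front half (-x, towards the robot) is clear for the cover: the middle of that clear part lies at x = -55 mm, y = 0
- menorah: Aluminium nine-light menorah, about 210 mm wide (y), 165 mm high, on the tray, 70 mm to +x of the tray's centre; origin under its foot; leave alone
- dreidel_a: Plastic dreidel lying on its side before the box, 26 mm thick, 60 mm long; origin under it; leave alone
- dreidel_b: The other dreidel, the same, lying on the far part of the tray; leave alone
- egg_cup: White ceramic egg cup, 50 mm wide, 62 mm high, behind the box; origin under its foot; leave alone
Things that resemble listed ones, but are neither listed nor needed, are in the scene too. What is shaped like the cover but purple is not meant.

How it is judged:
By the outcome, as a careful person would: the job done as asked, in the order asked, and still so for the second after the job is handed in, with the robot touching nothing.
It also fails if it takes over 54 s, if anything falls off the work surface, if the arm or the gripper's body presses on something with over 40 N, if the wrist force passes 120 N, or if a joint passes its speed limit or range.

## Working session

There is one attempt and no reset: what is moved stays moved. The work goes in short steps, Python scripts to look and compute and a shell command to move; the robot and the scene stay as the last step left them, time stands still between calls to the robot, and variables do not carry over. Pictures are saved under pics/ and viewed, at most 10 in all, crops included, and the job is handed in when it is done.

```bash
mkdir -p pics
cat > h.py <<'E'
from station import *
import numpy as np, cv2
def save(p,n): cv2.imwrite('pics/'+n,p['color'][:,:,::-1])
def ray(p,uv,z):
    M=np.array(p['world_to_cam']);R=M[:3,:3];t=M[:3,3];K=np.array(p['mtx'])
    d=np.linalg.inv(K)@[uv[0],uv[1],1];d=R.T@[d[0],-d[1],-d[2]];c=-R.T@t
    return c+d*(z-c[2])/d[2]
def proj(p,X):
    M=np.array(p['world_to_cam']);c=M[:3,:3]@X+M[:3,3];q=np.array(p['mtx'])@[c[0],-c[1],-c[2]];return q[:2]/q[2]
E
python3 - <<'E'
from h import *
a=capture("scene");b=capture("top")
im=np.hstack([a['color'],b['color']])
cv2.imwrite('pics/a.png',cv2.resize(im[:,:,::-1],(800,300),interpolation=cv2.INTER_AREA)); save(b,'b.png')
for p,n in((a,'scene'),(b,'top')):
  for l in['battery_box','cover','tab_left_face','plate_top','tray','menorah','egg_cup','dreidel_a']:
    print(n,l,[(np.round(r['centre']).tolist(),round(r['conf'],2)) for r in search_frame(p,l)])
E
```

```text
scene battery_box [([230.0, 160.0], 0.74)]
scene cover [([227.0, 142.0], 0.93), ([176.0, 148.0], 0.91), ([212.0, 114.0], 0.74)]
scene tab_left_face []
scene plate_top [([174.0, 149.0], 0.67), ([229.0, 139.0], 0.61)]
scene tray [([312.0, 244.0], 0.61)]
scene menorah [([280.0, 245.0], 0.9)]
scene egg_cup [([210.0, 171.0], 0.59)]
scene dreidel_a [([303.0, 292.0], 0.71), ([261.0, 133.0], 0.48)]
top battery_box [([326.0, 218.0], 0.71)]
top cover [([374.0, 142.0], 0.8), ([347.0, 210.0], 0.77), ([413.0, 223.0], 0.67)]
top tab_left_face [([423.0, 211.0], 0.63), ([334.0, 210.0], 0.43)]
top plate_top [([412.0, 220.0], 0.82), ([373.0, 145.0], 0.73)]
top tray [([178.0, 219.0], 0.67)]
top menorah [([175.0, 176.0], 0.7)]
top egg_cup [([318.0, 164.0], 0.69)]
top dreidel_a [([132.0, 173.0], 0.72), ([350.0, 261.0], 0.49)]
```

View pics/a.png

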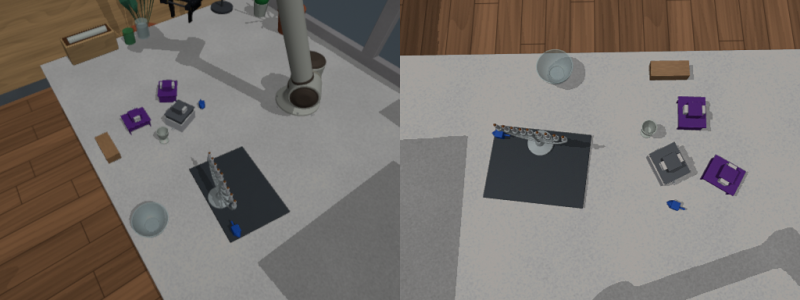

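View pics/b.png

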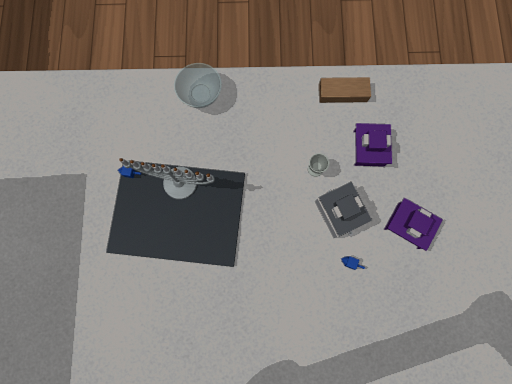

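The grey cover is at top (345,210). The two look-alikes are purple, at top (374,142) and (413,222). The tray is at (178,215), and its clear front half is lower in the image. I choose the grey one and check it in a close crop.

Run:
```python
from h import *
p=capture("top");s=capture("scene")
c=p['color'][165:285,290:410];cv2.imwrite('pics/c.png',cv2.resize(np.hstack([c[:,:,::-1],s['color'][90:210,170:290,::-1]]),(800,400),interpolation=cv2.INTER_CUBIC))
def box(p,l,near,z):
  r=min(regions_of(p,l),key=lambda r:np.hypot(*(np.array(r['centre'])-near)))
  m=r['region'].astype(np.uint8);rc=cv2.minAreaRect(cv2.findContours(m,0,1)[0][0] if 0 else np.argwhere(m)[:,::-1].astype(np.float32))
  q=[ray(p,x,z) for x in cv2.boxPoints(rc)];q=np.array(q)
  e=q[1]-q[0],q[2]-q[1]
  print(l,r['conf'],r['centre'],q.mean(0).round(4),[ (np.linalg.norm(v).round(4),np.degrees(np.arctan2(v[1],v[0])).round(1)) for v in e])
box(p,'cover',(345,210),.064);box(p,'tray',(178,219),.01);box(p,'dreidel_a',(350,261),.013);box(p,'egg_cup',(318,164),.06)
R=np.array(p['world_to_cam']);print('cam',-R[:3,:3].T@R[:3,3]);print(R.round(2))
print(sense()['ee_rot'])
# white tabs
hsv=cv2.cvtColor(c,cv2.COLOR_RGB2HSV)
for l in('tab_left_face','tab_right_face','cover_mid'):
  print(l,[(r['centre'],r['conf'],ray(p,r['centre'],.083).round(4)) for r in search_frame(p,l)])
  print(l,[(r['centre'],r['conf'],ray(s,r['centre'],.083).round(4)) for r in search_frame(s,l)])
```

```text
cover 0.72 [345.7, 210.8] [ 0.5169 -0.1932  0.064 ] [(np.float64(0.0917), np.float64(-64.2)), (np.float64(0.1064), np.float64(-157.2))]
tray 0.8 [177.7, 216.4] [0.5224 0.2206 0.01  ] [(np.float64(0.2475), np.float64(-3.2)), (np.float64(0.3397), np.float64(-98.0))]
dreidel_a 0.69 [350.7, 261.7] [ 0.3893 -0.2186  0.013 ] [(np.float64(0.0275), np.float64(-29.7)), (np.float64(0.0533), np.float64(-117.6))]
egg_cup 0.64 [320.2, 165.1] [ 0.6267 -0.1371  0.06  ] [(np.float64(0.049), np.float64(-90.9)), (np.float64(0.0505), np.float64(177.1))]
cam [0.39585457 0.00806001 0.90027688]
[[-0.01 -1.   -0.01  0.02]
 [ 0.98 -0.01  0.19 -0.56]
 [-0.19 -0.01  0.98 -0.81]
 [ 0.    0.    0.    1.  ]]
[[-9.02680758e-01 -4.30310871e-01 -5.11338202e-05]
 [-4.30310874e-01  9.02680757e-01  5.12262454e-05]
 [ 2.41143052e-05  6.82443849e-05 -9.99999997e-01]]
tab_left_face [([361.4, 140.2], 0.59, array([ 0.6777, -0.2399,  0.083 ])), ([426.0, 209.6], 0.36, array([ 0.5076, -0.3772,  0.083 ]))]
tab_left_face [([175.8, 150.9], 0.56, array([ 0.6854, -0.2393,  0.083 ])), ([234.4, 138.5], 0.53, array([ 0.5027, -0.1809,  0.083 ])), ([281.8, 241.6], 0.43, array([0.5969, 0.2132, 0.083 ])), ([226.9, 142.5], 0.29, array([ 0.5321, -0.1792,  0.083 ]))]
tab_right_face [([409.1, 234.2], 0.45, array([ 0.4516, -0.3331,  0.083 ]))]
tab_right_face []
cover_mid [([415.8, 221.8], 0.94, array([ 0.4797, -0.351 ,  0.083 ])), ([347.3, 207.4], 0.84, array([ 0.5153, -0.1962,  0.083 ])), ([372.6, 145.0], 0.59, array([ 0.6653, -0.2658,  0.083 ]))]
cover_mid [([227.9, 142.6], 0.95, array([ 0.5297, -0.177 ,  0.083 ])), ([213.2, 112.2], 0.88, array([ 0.4973, -0.3302,  0.083 ])), ([173.4, 149.3], 0.83, array([ 0.6887, -0.2498,  0.083 ])), ([260.0, 135.8], 0.7, array([ 0.4268, -0.144 ,  0.083 ]))]
```

View pics/c.png

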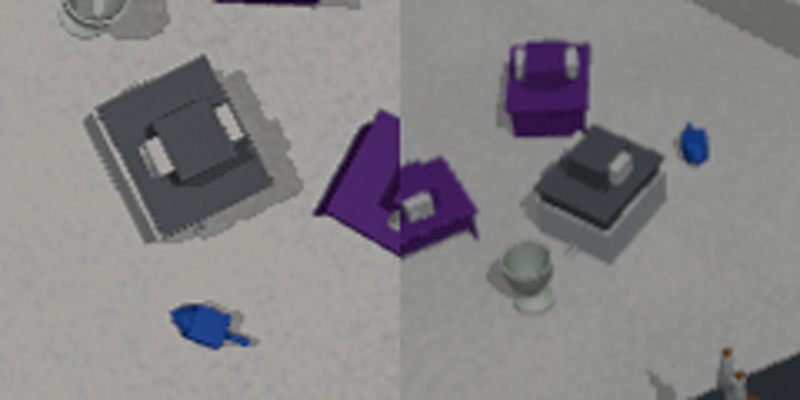

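The crop confirms the grey cover on the white box, with its white tabs at about top (336,212) and (360,202). That puts the box yaw at roughly 24°, and the tool is already at about 25.5°. I'll move above it.

```bash
python3 -m pendant '[{"x":0.2,"y":0.2,"claw":1},{"x":0.4,"y":0.4,"claw":1},{"x":0.55,"y":0.6,"claw":1},{"x":0.7,"y":0.8,"claw":1},{"x":0.8,"y":1,"claw":1},{"x":0.9,"y":1,"claw":1},{"x":0.99,"y":1,"claw":1},{"x":0.99,"y":1,"claw":1}]'
python3 -m pendant '[{"y":0.2,"claw":1},{"y":0.4,"claw":1},{"y":0.48,"claw":1},{"y":0.48,"claw":1},{"y":0.48,"claw":1},{"y":0.48,"claw":1},{"y":0.48,"claw":1},{"y":0.48,"claw":1}]'
python3 - <<'E'
from h import *
p=capture("wrist");save(p,'w.png')
print(np.array(p['world_to_cam']).round(3),p['mtx'])
for l in('tab_left_face','tab_right_face','cover_mid','plate_top'):
  print(l,[(r['centre'],r['conf'],ray(p,r['centre'],.08).round(4)) for r in search_frame(p,l)])
E
```

```text
[[-0.429  0.903  0.001  0.624]
 [-0.875 -0.415 -0.25   0.031]
 [-0.225 -0.108  0.968 -0.389]
 [ 0.     0.     0.     1.   ]] [[278.53330723   0.         254.37798983]
 [  0.         278.53330723 188.60337811]
 [  0.           0.           1.        ]]
tab_left_face []
tab_right_face []
cover_mid []
plate_top []$[0]: bad value
$[0]: bad value
```

View pics/w.png

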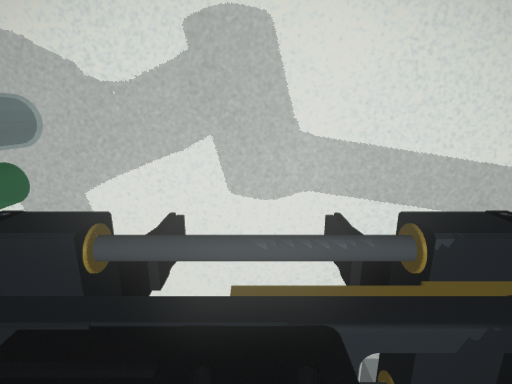

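```bash
python3 -m pendant '[{"x":0.2,"y":0.2,"z":0,"rx":0,"ry":0,"rz":0,"claw":1},{"x":0.4,"y":0.4,"z":0,"rx":0,"ry":0,"rz":0,"claw":1},{"x":0.55,"y":0.6,"z":0,"rx":0,"ry":0,"rz":0,"claw":1},{"x":0.7,"y":0.8,"z":0,"rx":0,"ry":0,"rz":0,"claw":1},{"x":0.8,"y":1,"z":0,"rx":0,"ry":0,"rz":0,"claw":1},{"x":0.9,"y":1,"z":0,"rx":0,"ry":0,"rz":0,"claw":1},{"x":0.99,"y":1,"z":0,"rx":0,"ry":0,"rz":0,"claw":1},{"x":0.99,"y":1,"z":0,"rx":0,"ry":0,"rz":0,"claw":1}]' &&
python3 -m pendant '[{"x":0,"y":0.2,"z":0,"rx":0,"ry":0,"rz":0,"claw":1},{"x":0,"y":0.4,"z":0,"rx":0,"ry":0,"rz":0,"claw":1},{"x":0,"y":0.48,"z":0,"rx":0,"ry":0,"rz":0,"claw":1},{"x":0,"y":0.48,"z":0,"rx":0,"ry":0,"rz":0,"claw":1},{"x":0,"y":0.48,"z":0,"rx":0,"ry":0,"rz":0,"claw":1},{"x":0,"y":0.48,"z":0,"rx":0,"ry":0,"rz":0,"claw":1},{"x":0,"y":0.48,"z":0,"rx":0,"ry":0,"rz":0,"claw":1},{"x":0,"y":0.48,"z":0,"rx":0,"ry":0,"rz":0,"claw":1}]'
python3 - <<'E'
from h import *
p=capture("wrist");save(p,'w2.png')
for l in('tab_left_face','tab_right_face','cover_mid','plate_top'):
  print(l,[(r['centre'],r['conf'],ray(p,r['centre'],.08).round(4)) for r in search_frame(p,l)])
E
```

```text
time_s: 2.75
tcp_pos: [0.5176, -0.3137, 0.222]
ee_rot: [[-0.902, -0.432, -0.0], [-0.432, 0.902, 0.0], [0.0, 0.0, -1.0]]
wrist_force: [-0.4, -0.5, -0.2]
gripper_width: 1.002
gripper_force: 0.0
time_s: 3.75
tcp_pos: [0.5164, -0.1946, 0.2224]
ee_rot: [[-0.903, -0.43, -0.0], [-0.43, 0.903, -0.0], [0.0, 0.0, -1.0]]
wrist_force: [-0.7, -0.3, -0.2]
gripper_width: 0.998
gripper_force: 0.0
tab_left_face [([99.2, 92.0], 0.62, array([ 0.5008, -0.3784,  0.08  ])), ([278.4, 178.4], 0.52, array([ 0.5032, -0.1706,  0.08  ]))]
tab_right_face [([227.2, 178.5], 0.67, array([ 0.5277, -0.222 ,  0.08  ])), ([146.8, 65.2], 0.63, array([ 0.4556, -0.3428,  0.08  ]))]
cover_mid [([140.9, 220.0], 0.88, array([ 0.6154, -0.2923,  0.08  ])), ([132.0, 78.0], 0.62, array([ 0.4735, -0.3523,  0.08  ])), ([252.5, 172.4], 0.61, array([ 0.5094, -0.1995,  0.08  ]))]
plate_top [([133.6, 78.5], 0.91, array([ 0.4732, -0.3507,  0.08  ])), ([251.4, 172.7], 0.75, array([ 0.5102, -0.2005,  0.08  ])), ([142.7, 221.9], 0.61, array([ 0.6167, -0.2896,  0.08  ]))]
```

View pics/w2.png

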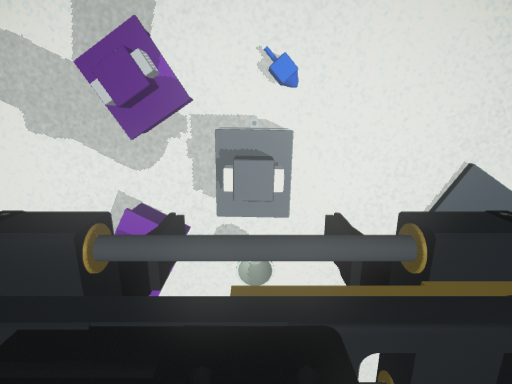

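The wrist view shows the grey cover centred at (253,175), with tabs at (228,180) and (279,180), parallel to the closing line. The purple look-alikes are off to the left. I'll measure the tabs more finely.

Run:
```python
from h import *
p=capture("wrist");c=p['color'].astype(int)
sub=c[160:205,215:295];m=((sub.min(2)>170)).astype(np.uint8)
n,l,st,ce=cv2.connectedComponentsWithStats(m)
t=[]
for i in range(1,n):
  if 80<st[i,4]<400: print(st[i],ce[i]+[215,160]); t.append(ce[i]+[215,160])
r=min(regions_of(p,'cover'),key=lambda r:abs(r['centre'][0]-253)+abs(r['centre'][1]-175))
rc=cv2.minAreaRect(np.argwhere(r['region'])[:,::-1].astype(np.float32));print(rc)
for z in(.08,.09):
  q=[ray(p,x,z) for x in t]; print(z,np.array(q).round(4),np.mean(q,0),np.linalg.norm(q[0]-q[-1]))
for z in(.06,.066,.07):
  q=np.array([ray(p,x,z) for x in cv2.boxPoints(rc)]);e=np.diff(q,axis=0);print(z,q.mean(0),np.linalg.norm(e,axis=1),np.degrees(np.arctan2(e[:,1],e[:,0])))
print(sense()['tcp_pos'])
```

```text
[ 74   0   6  45 194] [292.28350515 183.94845361]
[  8   8  10  23 228] [227.5 179. ]
[ 58   9  11  23 222] [278.24774775 179.79279279]
((253.5, 172.5), (87.0, 77.0), 90.0)
0.08 [[ 0.5023 -0.1532  0.08  ]
 [ 0.5283 -0.2211  0.08  ]
 [ 0.5048 -0.1696  0.08  ]] [ 0.51180271 -0.18130069  0.08      ] 0.016526057211184206
0.09 [[ 0.5008 -0.1555  0.09  ]
 [ 0.5258 -0.2212  0.09  ]
 [ 0.5032 -0.1713  0.09  ]] [ 0.50992798 -0.18268129  0.09      ] 0.015981178356998974
0.06 [ 0.51462152 -0.19551158  0.06      ] [0.08747113 0.10479657 0.09469724] [115.40386525  27.33830305 -64.61981724]
0.066 [ 0.51351395 -0.19602496  0.066     ] [0.08584777 0.10285168 0.09293978] [115.40386525  27.33830305 -64.61981724]
0.07 [ 0.51277558 -0.19636722  0.07      ] [0.08476554 0.10155509 0.09176814] [115.40386525  27.33830305 -64.61981724]
[ 0.51646528 -0.19410985  0.22254368]
```

```bash
python3 -m pendant '[{"x":-0.008,"y":-0.007,"z":0,"rx":0,"ry":0,"rz":-0.002,"claw":0.84},{"x":-0.008,"y":-0.007,"z":-0.1,"rx":0,"ry":0,"rz":-0.002,"claw":0.84},{"x":-0.008,"y":-0.007,"z":-0.25,"rx":0,"ry":0,"rz":-0.002,"claw":0.84},{"x":-0.008,"y":-0.007,"z":-0.4,"rx":0,"ry":0,"rz":-0.002,"claw":0.84},{"x":-0.008,"y":-0.007,"z":-0.5,"rx":0,"ry":0,"rz":-0.002,"claw":0.84},{"x":-0.008,"y":-0.007,"z":-0.55,"rx":0,"ry":0,"rz":-0.002,"claw":0.84},{"x":-0.008,"y":-0.007,"z":-0.57,"rx":0,"ry":0,"rz":-0.002,"claw":0.84},{"x":-0.008,"y":-0.007,"z":-0.57,"rx":0,"ry":0,"rz":-0.002,"claw":0.84}]'
python3 - <<'E'
from h import *
p=capture("wrist");s=capture('scene');t=capture('top')
X=sense()['tcp_pos'];f=lambda q,n:cv2.resize(q['color'][n[1]-40:n[1]+40,n[0]-60:n[0]+60,::-1],(400,267),interpolation=cv2.INTER_CUBIC)
g=lambda q:[int(v) for v in proj(q,np.array(X))]
a=cv2.resize(p['color'][:,:,::-1],(400,300));b=np.hstack([f(s,g(s)),f(t,g(t))])
cv2.imwrite('pics/d.png',np.vstack([np.hstack([a,a*0]),b]))
E
```

```text
time_s: 5.1
tcp_pos: [0.5149, -0.196, 0.0806]
ee_rot: [[-0.905, -0.425, 0.001], [-0.425, 0.905, -0.0], [-0.001, -0.001, -1.0]]
wrist_force: [0.5, -1.0, 1.1]
gripper_width: 0.844
gripper_force: 0.0
```

View pics/d.png

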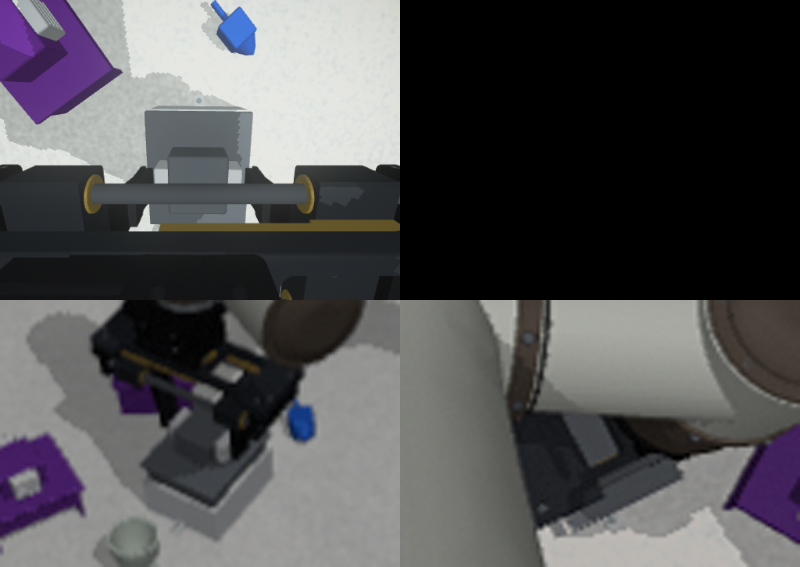

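The fingers straddle the housing symmetrically: tabs at 161 and 235, finger inner edges at about 148 and 250. Next I go down to find contact.

```bash
python3 -m pendant '[{"x":0,"y":0,"z":-0.008,"rx":0,"ry":0,"rz":0,"claw":0.84},{"x":0,"y":0,"z":-0.016,"rx":0,"ry":0,"rz":0,"claw":0.84},{"x":0,"y":0,"z":-0.024,"rx":0,"ry":0,"rz":0,"claw":0.84},{"x":0,"y":0,"z":-0.03,"rx":0,"ry":0,"rz":0,"claw":0.84},{"x":0,"y":0,"z":-0.036,"rx":0,"ry":0,"rz":0,"claw":0.84},{"x":0,"y":0,"z":-0.04,"rx":0,"ry":0,"rz":0,"claw":0.84},{"x":0,"y":0,"z":-0.044,"rx":0,"ry":0,"rz":0,"claw":0.84},{"x":0,"y":0,"z":-0.044,"rx":0,"ry":0,"rz":0,"claw":0.84}]'
```

```text
time_s: 6.25
tcp_pos: [0.5144, -0.1959, 0.069]
ee_rot: [[-0.905, -0.425, -0.0], [-0.425, 0.905, 0.0], [0.0, 0.0, -1.0]]
wrist_force: [-0.1, 0.5, -0.1]
gripper_width: 0.84
gripper_force: 0.0
```

```bash
python3 -m pendant '[{"x":0,"y":0,"z":-0.004,"rx":0,"ry":0,"rz":0,"claw":0.84},{"x":0,"y":0,"z":-0.008,"rx":0,"ry":0,"rz":0,"claw":0.84},{"x":0,"y":0,"z":-0.012,"rx":0,"ry":0,"rz":0,"claw":0.84},{"x":0,"y":0,"z":-0.016,"rx":0,"ry":0,"rz":0,"claw":0.84},{"x":0,"y":0,"z":-0.016,"rx":0,"ry":0,"rz":0,"claw":0.84},{"x":0,"y":0,"z":-0.016,"rx":0,"ry":0,"rz":0,"claw":0.84},{"x":0,"y":0,"z":-0.016,"rx":0,"ry":0,"rz":0,"claw":0.84},{"x":0,"y":0,"z":-0.016,"rx":0,"ry":0,"rz":0,"claw":0.84}]'
```

```text
time_s: 7.25
tcp_pos: [0.5145, -0.1959, 0.0651]
ee_rot: [[-0.905, -0.425, 0.0], [-0.425, 0.905, -0.0], [-0.0, -0.0, -1.0]]
wrist_force: [-1.2, -0.2, 4.1]
gripper_width: 0.84
gripper_force: 1.9
```

```bash
python3 -m pendant '[{"x":0,"y":0,"z":-0.004,"rx":0,"ry":0,"rz":0,"claw":0.84},{"x":0,"y":0,"z":-0.008,"rx":0,"ry":0,"rz":0,"claw":0.84},{"x":0,"y":0,"z":-0.01,"rx":0,"ry":0,"rz":0,"claw":0.84},{"x":0,"y":0,"z":-0.01,"rx":0,"ry":0,"rz":0,"claw":0.84},{"x":0,"y":0,"z":-0.01,"rx":0,"ry":0,"rz":0,"claw":0.84},{"x":0,"y":0,"z":-0.01,"rx":0,"ry":0,"rz":0,"claw":0.84},{"x":0,"y":0,"z":-0.01,"rx":0,"ry":0,"rz":0,"claw":0.84},{"x":0,"y":0,"z":-0.01,"rx":0,"ry":0,"rz":0,"claw":0.84}]'
```

```text
time_s: 8.25
tcp_pos: [0.5145, -0.1959, 0.0626]
ee_rot: [[-0.905, -0.425, 0.0], [-0.425, 0.905, -0.0], [-0.0, -0.0, -1.0]]
wrist_force: [-0.9, 0.3, 5.2]
gripper_width: 0.845
gripper_force: 2.4
```

```bash
python3 -m pendant '[{"x":0,"y":0,"z":-0.001,"rx":0,"ry":0,"rz":0,"claw":0.84},{"x":0,"y":0,"z":-0.002,"rx":0,"ry":0,"rz":0,"claw":0.84},{"x":0,"y":0,"z":-0.002,"rx":0,"ry":0,"rz":0,"claw":0.84},{"x":0,"y":0,"z":-0.002,"rx":0,"ry":0,"rz":0,"claw":0.84},{"x":0,"y":0,"z":-0.002,"rx":0,"ry":0,"rz":0,"claw":0.84},{"x":0,"y":0,"z":-0.002,"rx":0,"ry":0,"rz":0,"claw":0.84},{"x":0,"y":0,"z":-0.002,"rx":0,"ry":0,"rz":0,"claw":0.84},{"x":0,"y":0,"z":-0.002,"rx":0,"ry":0,"rz":0,"claw":0.84}]'; python3 -c "
from h import *
s=sense();print(s['tcp_pos'],s['wrist_force'],s['joints'],s['time_s'])
for i in range(3): capture('wrist');s=sense();print(s['tcp_pos'][2],s['wrist_force'][2])"
```

```text
time_s: 9.25
tcp_pos: [0.5145, -0.1959, 0.0621]
ee_rot: [[-0.905, -0.425, 0.0], [-0.425, 0.905, -0.0], [-0.0, -0.0, -1.0]]
wrist_force: [-1.8, -0.5, 5.2]
gripper_width: 0.84
gripper_force: 2.5
[ 0.51449351 -0.19593526  0.06208789] [-1.83063001 -0.52150271  5.24559471] [-3.97372063e+00  2.46746923e+01 -2.17096141e+01  2.81236387e-03
 -4.36086864e+01 -6.09022683e+01] 9.25
0.06204821401804695 5.334686577419472
0.06206801223862475 5.492927337195972
0.06206606328317642 4.613874531941878
```

```bash
python3 -m pendant '[{"x":0,"y":0,"z":-0.001,"rx":0,"ry":0,"rz":0,"claw":0.84},{"x":0,"y":0,"z":-0.002,"rx":0,"ry":0,"rz":0,"claw":0.84},{"x":0,"y":0,"z":-0.002,"rx":0,"ry":0,"rz":0,"claw":0.84},{"x":0,"y":0,"z":-0.002,"rx":0,"ry":0,"rz":0,"claw":0.84},{"x":0,"y":0,"z":-0.002,"rx":0,"ry":0,"rz":0,"claw":0.84},{"x":0,"y":0,"z":-0.002,"rx":0,"ry":0,"rz":0,"claw":0.84},{"x":0,"y":0,"z":-0.002,"rx":0,"ry":0,"rz":0,"claw":0.84},{"x":0,"y":0,"z":-0.002,"rx":0,"ry":0,"rz":0,"claw":0.84}]'
```

```text
time_s: 10.4
tcp_pos: [0.5145, -0.1959, 0.0616]
ee_rot: [[-0.905, -0.425, 0.0], [-0.425, 0.905, -0.0], [-0.0, -0.0, -1.0]]
wrist_force: [-1.2, 0.1, 4.8]
gripper_width: 0.843
gripper_force: 2.5
```

```bash
python3 -c "
from h import *
print(sense()['tcp_pos'][2],sense()['wrist_force'])"
```

```text
0.06157001130942015 [-1.19888447  0.10652847  4.79651633]
```

```bash
python3 -m pendant '[{"x":0,"y":0,"z":-0.001,"rx":0,"ry":0,"rz":0,"claw":0.84},{"x":0,"y":0,"z":-0.002,"rx":0,"ry":0,"rz":0,"claw":0.84},{"x":0,"y":0,"z":-0.002,"rx":0,"ry":0,"rz":0,"claw":0.84},{"x":0,"y":0,"z":-0.002,"rx":0,"ry":0,"rz":0,"claw":0.84},{"x":0,"y":0,"z":-0.002,"rx":0,"ry":0,"rz":0,"claw":0.84},{"x":0,"y":0,"z":-0.002,"rx":0,"ry":0,"rz":0,"claw":0.84},{"x":0,"y":0,"z":-0.002,"rx":0,"ry":0,"rz":0,"claw":0.84},{"x":0,"y":0,"z":-0.002,"rx":0,"ry":0,"rz":0,"claw":0.84}]'
```

```text
time_s: 11.4
tcp_pos: [0.5145, -0.1959, 0.0611]
ee_rot: [[-0.905, -0.425, 0.0], [-0.425, 0.905, -0.0], [-0.0, -0.0, -1.0]]
wrist_force: [-0.8, 0.6, 5.2]
gripper_width: 0.841
gripper_force: 2.6
```

```bash
python3 -m pendant '[{"x":0,"y":0,"z":-0.001,"rx":0,"ry":0,"rz":0,"claw":0.84},{"x":0,"y":0,"z":-0.002,"rx":0,"ry":0,"rz":0,"claw":0.84},{"x":0,"y":0,"z":-0.002,"rx":0,"ry":0,"rz":0,"claw":0.84},{"x":0,"y":0,"z":-0.002,"rx":0,"ry":0,"rz":0,"claw":0.84},{"x":0,"y":0,"z":-0.002,"rx":0,"ry":0,"rz":0,"claw":0.84},{"x":0,"y":0,"z":-0.002,"rx":0,"ry":0,"rz":0,"claw":0.84},{"x":0,"y":0,"z":-0.002,"rx":0,"ry":0,"rz":0,"claw":0.84},{"x":0,"y":0,"z":-0.002,"rx":0,"ry":0,"rz":0,"claw":0.84}]'
```

```text
time_s: 12.4
tcp_pos: [0.5145, -0.1959, 0.0606]
ee_rot: [[-0.905, -0.425, 0.0], [-0.425, 0.905, -0.0], [-0.0, -0.0, -1.0]]
wrist_force: [-1.3, -0.8, 5.5]
gripper_width: 0.838
gripper_force: 2.7
```

```bash
python3 -m pendant '[{"x":0,"y":0,"z":-0.001,"rx":0,"ry":0,"rz":0,"claw":0.84},{"x":0,"y":0,"z":-0.002,"rx":0,"ry":0,"rz":0,"claw":0.84},{"x":0,"y":0,"z":-0.002,"rx":0,"ry":0,"rz":0,"claw":0.84},{"x":0,"y":0,"z":-0.002,"rx":0,"ry":0,"rz":0,"claw":0.84},{"x":0,"y":0,"z":-0.002,"rx":0,"ry":0,"rz":0,"claw":0.84},{"x":0,"y":0,"z":-0.002,"rx":0,"ry":0,"rz":0,"claw":0.84},{"x":0,"y":0,"z":-0.002,"rx":0,"ry":0,"rz":0,"claw":0.84},{"x":0,"y":0,"z":-0.002,"rx":0,"ry":0,"rz":0,"claw":0.84}]'
```

```text
time_s: 13.4
tcp_pos: [0.5145, -0.1959, 0.0602]
ee_rot: [[-0.905, -0.425, 0.0], [-0.425, 0.905, -0.0], [-0.0, -0.0, -1.0]]
wrist_force: [-0.1, 0.3, 5.0]
gripper_width: 0.844
gripper_force: 2.8
```

```bash
python3 -m pendant '[{"x":0,"y":0,"z":-0.001,"rx":0,"ry":0,"rz":0,"claw":0.84},{"x":0,"y":0,"z":-0.002,"rx":0,"ry":0,"rz":0,"claw":0.84},{"x":0,"y":0,"z":-0.002,"rx":0,"ry":0,"rz":0,"claw":0.84},{"x":0,"y":0,"z":-0.002,"rx":0,"ry":0,"rz":0,"claw":0.84},{"x":0,"y":0,"z":-0.002,"rx":0,"ry":0,"rz":0,"claw":0.84},{"x":0,"y":0,"z":-0.002,"rx":0,"ry":0,"rz":0,"claw":0.84},{"x":0,"y":0,"z":-0.002,"rx":0,"ry":0,"rz":0,"claw":0.84},{"x":0,"y":0,"z":-0.002,"rx":0,"ry":0,"rz":0,"claw":0.84}]'
```

```text
time_s: 14.4
tcp_pos: [0.5145, -0.1959, 0.0597]
ee_rot: [[-0.905, -0.425, 0.0], [-0.425, 0.905, -0.0], [-0.0, -0.0, -1.0]]
wrist_force: [-1.6, -0.5, 6.4]
gripper_width: 0.841
gripper_force: 2.9
```

```bash
python3 -m pendant '[{"x":0,"y":0,"z":-0.0012,"rx":0,"ry":0,"rz":0,"claw":0.84},{"x":0,"y":0,"z":-0.0024,"rx":0,"ry":0,"rz":0,"claw":0.84},{"x":0,"y":0,"z":-0.0024,"rx":0,"ry":0,"rz":0,"claw":0.84},{"x":0,"y":0,"z":-0.0024,"rx":0,"ry":0,"rz":0,"claw":0.84},{"x":0,"y":0,"z":-0.0024,"rx":0,"ry":0,"rz":0,"claw":0.84},{"x":0,"y":0,"z":-0.0024,"rx":0,"ry":0,"rz":0,"claw":0.84},{"x":0,"y":0,"z":-0.0024,"rx":0,"ry":0,"rz":0,"claw":0.84},{"x":0,"y":0,"z":-0.0024,"rx":0,"ry":0,"rz":0,"claw":0.84}]'
```

```text
time_s: 15.4
tcp_pos: [0.5145, -0.1959, 0.0591]
ee_rot: [[-0.905, -0.425, 0.0], [-0.425, 0.905, -0.0], [-0.0, -0.0, -1.0]]
wrist_force: [-0.7, 1.0, 7.0]
gripper_width: 0.837
gripper_force: 3.0
```

```bash
python3 -m pendant '[{"x":0,"y":0,"z":-0.0012,"rx":0,"ry":0,"rz":0,"claw":0.84},{"x":0,"y":0,"z":-0.0024,"rx":0,"ry":0,"rz":0,"claw":0.84},{"x":0,"y":0,"z":-0.0024,"rx":0,"ry":0,"rz":0,"claw":0.84},{"x":0,"y":0,"z":-0.0024,"rx":0,"ry":0,"rz":0,"claw":0.84},{"x":0,"y":0,"z":-0.0024,"rx":0,"ry":0,"rz":0,"claw":0.84},{"x":0,"y":0,"z":-0.0024,"rx":0,"ry":0,"rz":0,"claw":0.84},{"x":0,"y":0,"z":-0.0024,"rx":0,"ry":0,"rz":0,"claw":0.84},{"x":0,"y":0,"z":-0.0024,"rx":0,"ry":0,"rz":0,"claw":0.84}]'
```

```text
time_s: 16.4
tcp_pos: [0.5145, -0.1959, 0.0585]
ee_rot: [[-0.905, -0.425, 0.0], [-0.425, 0.905, -0.0], [-0.0, -0.0, -1.0]]
wrist_force: [-1.3, 1.8, 5.3]
gripper_width: 0.838
gripper_force: 3.1
```

```bash
python3 -m pendant '[{"x":0,"y":0,"z":-0.0012,"rx":0,"ry":0,"rz":0,"claw":0.84},{"x":0,"y":0,"z":-0.0024,"rx":0,"ry":0,"rz":0,"claw":0.84},{"x":0,"y":0,"z":-0.0024,"rx":0,"ry":0,"rz":0,"claw":0.84},{"x":0,"y":0,"z":-0.0024,"rx":0,"ry":0,"rz":0,"claw":0.84},{"x":0,"y":0,"z":-0.0024,"rx":0,"ry":0,"rz":0,"claw":0.84},{"x":0,"y":0,"z":-0.0024,"rx":0,"ry":0,"rz":0,"claw":0.84},{"x":0,"y":0,"z":-0.0024,"rx":0,"ry":0,"rz":0,"claw":0.84},{"x":0,"y":0,"z":-0.0024,"rx":0,"ry":0,"rz":0,"claw":0.84}]'
```

```text
time_s: 17.4
tcp_pos: [0.5145, -0.1959, 0.0582]
ee_rot: [[-0.905, -0.425, 0.0], [-0.425, 0.905, -0.0], [-0.0, -0.0, -1.0]]
wrist_force: [-1.9, 1.2, 7.4]
gripper_width: 0.843
gripper_force: 3.8
```

```bash
python3 -m pendant '[{"x":0,"y":0,"z":-0.0012,"rx":0,"ry":0,"rz":0,"claw":0.84},{"x":0,"y":0,"z":-0.0024,"rx":0,"ry":0,"rz":0,"claw":0.84},{"x":0,"y":0,"z":-0.0024,"rx":0,"ry":0,"rz":0,"claw":0.84},{"x":0,"y":0,"z":-0.0024,"rx":0,"ry":0,"rz":0,"claw":0.84},{"x":0,"y":0,"z":-0.0024,"rx":0,"ry":0,"rz":0,"claw":0.84},{"x":0,"y":0,"z":-0.0024,"rx":0,"ry":0,"rz":0,"claw":0.84},{"x":0,"y":0,"z":-0.0024,"rx":0,"ry":0,"rz":0,"claw":0.84},{"x":0,"y":0,"z":-0.0024,"rx":0,"ry":0,"rz":0,"claw":0.84}]'
```

```text
time_s: 18.4
tcp_pos: [0.5145, -0.1959, 0.0582]
ee_rot: [[-0.905, -0.425, 0.0], [-0.425, 0.905, -0.0], [-0.0, -0.0, -1.0]]
wrist_force: [-2.5, 1.3, 11.6]
gripper_width: 0.84
gripper_force: 5.5
```

The hard stop is at z = 0.0582, with 11.6 N on the cover. Next I squeeze gradually while it is held down.

```bash
python3 -m pendant '[{"x":0,"y":0,"z":0,"rx":0,"ry":0,"rz":0,"claw":0.8},{"x":0,"y":0,"z":0,"rx":0,"ry":0,"rz":0,"claw":0.76},{"x":0,"y":0,"z":0,"rx":0,"ry":0,"rz":0,"claw":0.73},{"x":0,"y":0,"z":0,"rx":0,"ry":0,"rz":0,"claw":0.7},{"x":0,"y":0,"z":0,"rx":0,"ry":0,"rz":0,"claw":0.67},{"x":0,"y":0,"z":0,"rx":0,"ry":0,"rz":0,"claw":0.65},{"x":0,"y":0,"z":0,"rx":0,"ry":0,"rz":0,"claw":0.63},{"x":0,"y":0,"z":0,"rx":0,"ry":0,"rz":0,"claw":0.63}]'
```

```text
time_s: 19.4
tcp_pos: [0.5154, -0.1965, 0.0583]
ee_rot: [[-0.905, -0.425, 0.002], [-0.425, 0.905, -0.001], [-0.002, -0.002, -1.0]]
wrist_force: [-1.2, -0.9, 8.6]
gripper_width: 0.638
gripper_force: 11.2
```

```bash
python3 -m pendant '[{"x":0,"y":0,"z":0,"rx":0,"ry":0,"rz":0,"claw":0.62},{"x":0,"y":0,"z":0,"rx":0,"ry":0,"rz":0,"claw":0.62},{"x":0,"y":0,"z":0,"rx":0,"ry":0,"rz":0,"claw":0.62},{"x":0,"y":0,"z":0.01,"rx":0,"ry":0,"rz":0,"claw":0.62},{"x":0,"y":0,"z":0.02,"rx":0,"ry":0,"rz":0,"claw":0.62},{"x":0,"y":0,"z":0.03,"rx":0,"ry":0,"rz":0,"claw":0.62},{"x":0,"y":0,"z":0.04,"rx":0,"ry":0,"rz":0,"claw":0.62},{"x":0,"y":0,"z":0.05,"rx":0,"ry":0,"rz":0,"claw":0.62}]'
```

```text
time_s: 20.4
tcp_pos: [0.5148, -0.1959, 0.0696]
ee_rot: [[-0.905, -0.425, 0.001], [-0.425, 0.905, 0.0], [-0.001, -0.0, -1.0]]
wrist_force: [0.2, 1.0, -1.1]
gripper_width: 0.623
gripper_force: 11.7
```

It's free and carried. I lift it clear and work out the tray pose.

```bash
python3 -m pendant '[{"x":0,"y":0,"z":0.06,"rx":0,"ry":0,"rz":0,"claw":0.62},{"x":0,"y":0,"z":0.12,"rx":0,"ry":0,"rz":0,"claw":0.62},{"x":0,"y":0,"z":0.18,"rx":0,"ry":0,"rz":0,"claw":0.62},{"x":0,"y":0,"z":0.24,"rx":0,"ry":0,"rz":0,"claw":0.62},{"x":0,"y":0,"z":0.3,"rx":0,"ry":0,"rz":0,"claw":0.62},{"x":0,"y":0,"z":0.36,"rx":0,"ry":0,"rz":0,"claw":0.62},{"x":0,"y":0,"z":0.4,"rx":0,"ry":0,"rz":0,"claw":0.62},{"x":0,"y":0,"z":0.42,"rx":0,"ry":0,"rz":0,"claw":0.62}]'
python3 - <<'E'
from h import *
p=capture("top")
s=capture('wrist');cv2.imwrite('pics/e.png',np.hstack([cv2.resize(p['color'][:,:,::-1],(400,300)),cv2.resize(s['color'][:,:,::-1],(400,300))]))
r=max(regions_of(p,'tray'),key=lambda r:r['region'].sum());m=(r['region']&(p['color'].max(2)<70)).astype(np.uint8)
rc=cv2.minAreaRect(np.argwhere(cv2.morphologyEx(m,cv2.MORPH_OPEN,np.ones((3,3))))[:,::-1].astype(np.float32));print(rc,cv2.boxPoints(rc))
for n,uv in dict(bl=(107.5,252.5),br=(235.5,265.5),tr=(245.5,173.5)).items(): print(n,ray(p,uv,.01))
E
```

```text
time_s: 21.4
tcp_pos: [0.5145, -0.1959, 0.1753]
ee_rot: [[-0.905, -0.425, 0.001], [-0.425, 0.905, 0.0], [-0.001, -0.0, -1.0]]
wrist_force: [-0.0, 0.6, -1.4]
gripper_width: 0.624
gripper_force: 11.8
((176.63848876953125, 212.6099853515625), (125.44400787353516, 93.609619140625), 6.458815574645996) [[109.04955 252.0622 ]
 [119.57961 159.0467 ]
 [244.22742 173.15778]
 [233.69736 266.17328]]
bl [0.42145272 0.38516239 0.01      ]
br [0.38589231 0.0679354  0.01      ]
tr [0.61777673 0.04183106 0.01      ]
```

View pics/e.png

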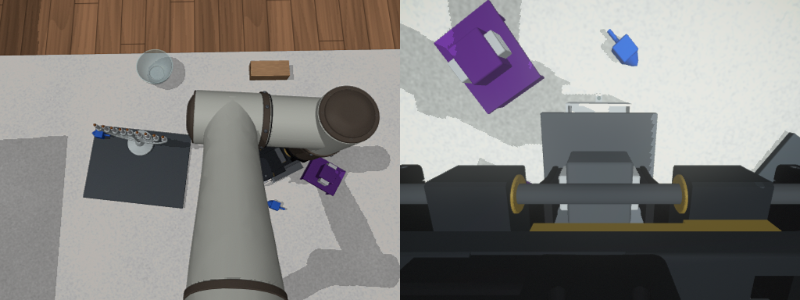

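The cover hangs level in the grip (wrist view, right half). The tray's clear centre works out at about (0.468, 0.219) with yaw about -6.4°, and the measured edges of 319 mm and 233 mm agree with the given size.

```bash
python3 -m pendant '[{"x":-0.03,"y":0.06,"z":0,"rx":0,"ry":0,"rz":-0.02,"claw":0.62},{"x":-0.08,"y":0.18,"z":0,"rx":0,"ry":0,"rz":-0.05,"claw":0.62},{"x":-0.13,"y":0.32,"z":0,"rx":0,"ry":0,"rz":-0.08,"claw":0.62},{"x":-0.16,"y":0.46,"z":0,"rx":0,"ry":0,"rz":-0.11,"claw":0.62},{"x":-0.185,"y":0.6,"z":0,"rx":0,"ry":0,"rz":-0.14,"claw":0.62},{"x":-0.185,"y":0.74,"z":0,"rx":0,"ry":0,"rz":-0.16,"claw":0.62},{"x":-0.185,"y":0.88,"z":0,"rx":0,"ry":0,"rz":-0.175,"claw":0.62},{"x":-0.185,"y":1,"z":0,"rx":0,"ry":0,"rz":-0.175,"claw":0.62}]' &&
python3 -m pendant '[{"x":0,"y":0.14,"z":0,"rx":0,"ry":0,"rz":0,"claw":0.62},{"x":0,"y":0.28,"z":0,"rx":0,"ry":0,"rz":0,"claw":0.62},{"x":0,"y":0.42,"z":0,"rx":0,"ry":0,"rz":0,"claw":0.62},{"x":0,"y":0.54,"z":0,"rx":0,"ry":0,"rz":0,"claw":0.62},{"x":0,"y":0.62,"z":0,"rx":0,"ry":0,"rz":0,"claw":0.62},{"x":0,"y":0.66,"z":0,"rx":0,"ry":0,"rz":0,"claw":0.62},{"x":0,"y":0.66,"z":0,"rx":0,"ry":0,"rz":0,"claw":0.62},{"x":0,"y":0.66,"z":0,"rx":0,"ry":0,"rz":0,"claw":0.62}]'
python3 - <<'E'
from h import *
p=capture("scene");s=capture('wrist');cv2.imwrite('pics/f.png',np.hstack([cv2.resize(p['color'][:,:,::-1],(400,300)),cv2.resize(s['color'][:,:,::-1],(400,300))]))
E
```

```text
time_s: 22.55
tcp_pos: [0.4677, 0.0552, 0.1741]
ee_rot: [[-0.994, 0.111, -0.001], [0.111, 0.994, -0.0], [0.001, -0.0, -1.0]]
wrist_force: [0.9, -0.4, -1.3]
gripper_width: 0.623
gripper_force: 11.8
time_s: 23.55
tcp_pos: [0.468, 0.2183, 0.1746]
ee_rot: [[-0.994, 0.112, -0.0], [0.112, 0.994, -0.0], [0.0, -0.0, -1.0]]
wrist_force: [0.5, -0.2, -0.5]
gripper_width: 0.621
gripper_force: 11.8
```

View pics/f.png

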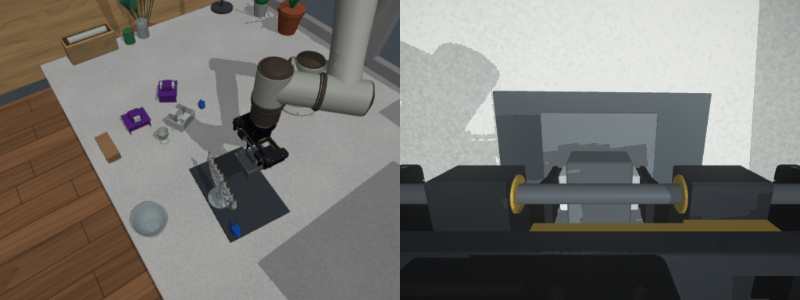

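The cover is over the clear front half of the tray, square to the tray's edge and clear of the menorah. I lower it.

```bash
python3 -m pendant '[{"x":0,"y":0,"z":-0.06,"rx":0,"ry":0,"rz":0,"claw":0.62},{"x":0,"y":0,"z":-0.15,"rx":0,"ry":0,"rz":0,"claw":0.62},{"x":0,"y":0,"z":-0.24,"rx":0,"ry":0,"rz":0,"claw":0.62},{"x":0,"y":0,"z":-0.32,"rx":0,"ry":0,"rz":0,"claw":0.62},{"x":0,"y":0,"z":-0.38,"rx":0,"ry":0,"rz":0,"claw":0.62},{"x":0,"y":0,"z":-0.42,"rx":0,"ry":0,"rz":0,"claw":0.62},{"x":0,"y":0,"z":-0.44,"rx":0,"ry":0,"rz":0,"claw":0.62},{"x":0,"y":0,"z":-0.456,"rx":0,"ry":0,"rz":0,"claw":0.62}]' && python3 -m pendant '[{"x":0,"y":0,"z":0,"rx":0,"ry":0,"rz":0,"claw":0.62},{"x":0,"y":0,"z":-0.002,"rx":0,"ry":0,"rz":0,"claw":0.62},{"x":0,"y":0,"z":-0.004,"rx":0,"ry":0,"rz":0,"claw":0.62},{"x":0,"y":0,"z":-0.006,"rx":0,"ry":0,"rz":0,"claw":0.62},{"x":0,"y":0,"z":-0.008,"rx":0,"ry":0,"rz":0,"claw":0.62},{"x":0,"y":0,"z":-0.01,"rx":0,"ry":0,"rz":0,"claw":0.62},{"x":0,"y":0,"z":-0.012,"rx":0,"ry":0,"rz":0,"claw":0.62},{"x":0,"y":0,"z":-0.012,"rx":0,"ry":0,"rz":0,"claw":0.62}]'
```

```text
time_s: 24.65
tcp_pos: [0.4685, 0.2193, 0.0607]
ee_rot: [[-0.994, 0.111, 0.001], [0.111, 0.994, 0.001], [-0.001, 0.001, -1.0]]
wrist_force: [0.3, -0.1, -1.3]
gripper_width: 0.623
gripper_force: 11.8
time_s: 25.65
tcp_pos: [0.4683, 0.2191, 0.0577]
ee_rot: [[-0.994, 0.111, 0.0], [0.111, 0.994, 0.0], [-0.0, 0.0, -1.0]]
wrist_force: [0.9, -0.0, -0.3]
gripper_width: 0.625
gripper_force: 11.8
```

```bash
python3 -m pendant '[{"x":0,"y":0,"z":-0.001,"rx":0,"ry":0,"rz":0,"claw":0.62},{"x":0,"y":0,"z":-0.002,"rx":0,"ry":0,"rz":0,"claw":0.62},{"x":0,"y":0,"z":-0.003,"rx":0,"ry":0,"rz":0,"claw":0.62},{"x":0,"y":0,"z":-0.004,"rx":0,"ry":0,"rz":0,"claw":0.62},{"x":0,"y":0,"z":-0.005,"rx":0,"ry":0,"rz":0,"claw":0.62},{"x":0,"y":0,"z":-0.006,"rx":0,"ry":0,"rz":0,"claw":0.62},{"x":0,"y":0,"z":-0.006,"rx":0,"ry":0,"rz":0,"claw":0.62},{"x":0,"y":0,"z":-0.006,"rx":0,"ry":0,"rz":0,"claw":0.62}]'
```

```text
time_s: 26.65
tcp_pos: [0.4684, 0.219, 0.057]
ee_rot: [[-0.994, 0.111, 0.001], [0.111, 0.994, 0.0], [-0.001, 0.0, -1.0]]
wrist_force: [-1.6, -1.0, 7.4]
gripper_width: 0.621
gripper_force: 12.0
```

The cover rests on the slate at 7 N. I ease off, open, and back away upward.

```bash
python3 -m pendant '[{"x":0,"y":0,"z":0.003,"rx":0,"ry":0,"rz":0,"claw":0.62},{"x":0,"y":0,"z":0.003,"rx":0,"ry":0,"rz":0,"claw":0.62},{"x":0,"y":0,"z":0.003,"rx":0,"ry":0,"rz":0,"claw":0.66},{"x":0,"y":0,"z":0.003,"rx":0,"ry":0,"rz":0,"claw":0.7},{"x":0,"y":0,"z":0.003,"rx":0,"ry":0,"rz":0,"claw":0.75},{"x":0,"y":0,"z":0.004,"rx":0,"ry":0,"rz":0,"claw":0.8},{"x":0,"y":0,"z":0.005,"rx":0,"ry":0,"rz":0,"claw":0.86},{"x":0,"y":0,"z":0.008,"rx":0,"ry":0,"rz":0,"claw":0.88}]' && python3 -m pendant '[{"x":0,"y":0,"z":0.01,"rx":0,"ry":0,"rz":0,"claw":0.88},{"x":0,"y":0,"z":0.03,"rx":0,"ry":0,"rz":0,"claw":0.88},{"x":0,"y":0,"z":0.06,"rx":0,"ry":0,"rz":0,"claw":0.88},{"x":0,"y":0,"z":0.12,"rx":0,"ry":0,"rz":0,"claw":0.88},{"x":0,"y":0,"z":0.22,"rx":0,"ry":0,"rz":0,"claw":0.88},{"x":0,"y":0,"z":0.34,"rx":0,"ry":0,"rz":0,"claw":0.88},{"x":0,"y":0,"z":0.46,"rx":0,"ry":0,"rz":0,"claw":0.88},{"x":0,"y":0,"z":0.56,"rx":0,"ry":0,"rz":0,"claw":0.88}]'
python3 - <<'E'
from h import *
p=capture("scene");s=capture('wrist');cv2.imwrite('pics/g.png',np.hstack([cv2.resize(p['color'][120:300,130:370,::-1],(400,300)),cv2.resize(s['color'][:,:,::-1],(400,300))]))
print(sense()['wrist_force'])
E
```

```text
time_s: 27.65
tcp_pos: [0.468, 0.2191, 0.0579]
ee_rot: [[-0.994, 0.111, -0.0], [0.111, 0.994, -0.0], [0.0, -0.0, -1.0]]
wrist_force: [0.4, 0.3, 0.8]
gripper_width: 0.868
gripper_force: 0.0
time_s: 28.65
tcp_pos: [0.4684, 0.2192, 0.2007]
ee_rot: [[-0.994, 0.111, 0.002], [0.111, 0.994, 0.002], [-0.002, 0.002, -1.0]]
wrist_force: [1.0, 0.2, 0.2]
gripper_width: 0.88
gripper_force: 0.0
[-0.52066002  1.04801474 -0.67227649]
```

View pics/g.png

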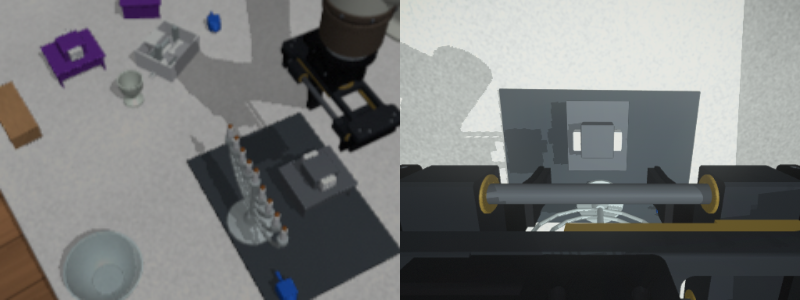

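The cover lies flat and right way up on the clear front of the tray. The box is open, and the menorah, dreidels and egg cup have not moved.

```bash
python3 -c "
from station import *
print(finish_job())"
```

```text
the job is handed in; nothing more can be done
None
```

The cover is off the battery box and lies flat, right way up, on the clear front of the slate tray; the job was handed in at about 29 s of the 54 s allowed, with the menorah, dreidels and egg cup where they were.

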